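# Open the cork jar in the tasting-counter case

## Task

Slide the glazed cover of the wooden case fully open, then unscrew the tight round steel lid of the square cork jar that the case's nest braces: turn it anticlockwise and stop turning as soon as its threads come free. Lift it straight up and finish still gripping it, level and still, just above the jar's mouth, a finger's breadth or two clear; do not put it down or let go. The jar stays seated in its nest, and the other things on the counter are left alone.

Things in the scene. Friction and masses are not known exactly. Their poses are not given: they have to be found in the camera images.
- case: dark oak case, glazed sides, fixed to the counter, 200 mm (its x) by 350 mm (its y), 128 mm high, open on top but for the sliding cover; floor 12 mm, walls up to 12 mm thick. Origin centre of underside, z up, y along the cover's track; yaw -0.45 to 0.45 rad. The jar stands at its y = -83 mm; a small pot in the other half
- cover (a joint): sliding cover, clear pane in a wooden frame, 188 by 168 mm, underside 130, top 136 mm above the counter. Value in m: 0 = fully over the jar, 0.16 = fully open at its stop, moved along the case's +y; starts at 0 to 0.03; 2.5 N friction, stays where left. Open, it leaves 75 mm or more free round the jar's axis
- cover_handle (a point): middle of the cover's handle, an upright dark steel bar at the cover's centre: 70 mm along the case's x, 14 mm thick along its y, standing 30 mm above the cover, top 166 mm and this point 156 mm above the counter; pinch it from above across its thickness. At joint value q (mm) it is at the case's x = 0, y = q - 83. Axes of the case
- nest (a point): centre of the case's floor inside the nest, a square of pale wooden ribs 16 mm high, 83 mm inner width; 12 mm above the counter. Axes of the case
- jar: loose square glass jar of corks, 80 by 80 mm, body 72 mm tall, then a round neck 44 mm wide up to the mouth at 100 mm; 0.5 to 0.8 kg. Origin centre of underside. Stands in the nest, axes along the case's (1.5 mm play); the nest stops it turning but does not hold it down
- jar_mouth (a point): centre of the jar's rim, 100 mm above its underside, axes of the jar. Below it the neck carries three outward thread lugs, each spanning 75 degrees, centred at 0, 120 and 240 degrees from the jar's x axis, with 45 degree gaps between them
- lid: round steel twist-off lid, 62 mm wide, 21 mm tall, 0.08 kg. Origin centre of its lower edge, z up. Screwed on, its lower edge is 11 mm below the jar's rim, 101 mm above the counter, its top 122 mm. A dark rib on top runs from near the centre along its +x; at the start it points along the jar's +x to within -0.40 to +0.33 rad (positive anticlockwise from above)
- lid_top (a point): centre of the lid's top. Three inner lugs, 18 degrees wide, at 0, 120, 240 from its x, are caught under the jar's; a springy seal makes turning take up to 0.7 N m (the lid may trail the fingers by 0.1 rad). Free with its x axis 0.84 to 1.25 rad (best 1.05) anticlockwise of the jar's: 0.7 to 1.45 rad of turning. No stops: past that it catches again. Pulled while caught it lifts the jar
- bottle_a: bystander, leave alone: green glass half bottle of wine, 62 mm wide, 240 mm tall, on the table to the left; origin at the centre of its underside
- bottle_b: bystander, leave alone: amber glass half bottle, 62 mm wide, 230 mm tall, on the table to the right; origin at the centre of its underside
- pot: bystander, leave alone: small terracotta cup, 60 mm wide, 60 mm tall, standing on the case's floor in the half away from the jar; origin at the centre of its underside
- tumbler: bystander, leave alone: glass tumbler, 72 mm wide, 90 mm tall, on the table in front right; origin at the centre of its underside
- corkscrew: bystander, leave alone: T-shaped corkscrew with a wooden handle (100 mm) lying flat on the table close in front of the case, 22 mm high; origin at the centre of its underside
- stopper: bystander, leave alone: turned steel bottle stopper, 36 mm wide, 58 mm tall, upright on the table just behind the case; origin at the centre of its underside
- dish: bystander, leave alone: white bowl, 120 mm wide, 30 mm high, on the table in front left; origin at the centre of its underside

How it is judged:
By the outcome, as a careful person would: the job done as asked, in the order asked, and still so for the second after the job is handed in, while the arm keeps its last pose, push and grip.
It also fails if it takes over 51 s, if anything falls off the work surface, if the arm or the gripper's body presses on something with over 40 N, if the wrist force passes 120 N, or if a joint passes its speed limit or range.

## Robot

A 6-joint arm with a two-finger parallel gripper is mounted at the origin on the work surface. World frame = base frame: x ahead of the robot, y to its left, z up, the work surface at z = 0. Lengths are in m, angles in rad, forces in N, time in s.
With the tool pointing down it reaches from about 0.275 to 0.75 m from the base axis. Payload 10.2 kg.
Tool frame: the origin (TCP) lies at the very end of the fingers, on their centre line; the grasp point (between the pads) lies 19 mm behind it; z points along the fingers, y is the direction in which the jaws open and shut (so a half turn about z gives the same grasp; the last joint's range is limited). The gripper opens to 88 mm and grips with 3 to 60 N. Pads are 18 mm wide; open, the fingers measure 123 mm over their backs; the gripper's body (75 mm by 187 mm) begins 45 mm behind the grasp point.
Start: joints at [1.124, 0.313, 1.498, -0, 1.331, -0.223], TCP at [0.117, 0.512, 0.218] pointing down, gripper open.
Joint ranges: [-2.94, 2.94], [-0.97, 2.17], [0.19, 2.56], [-1.23, 4.37], [0.02, 3.11], [-2.88, 2.88]. Speed limits (rad/s): [2.39, 2.39, 3.01, 3.14, 3.14, 3.14].

## Interface

Orientations are given as a unit quaternion [x, y, z, w].
In Python, from rig import get_obs, cams, r gives the robot as it stands. The module is installed in compiled form; this text tells all that it offers.
- The arm moves only by the shell command python3 -m crank 'ROWS'. ROWS is a JSON object of lists of equal length, an entry for each row: "jaw": the opening, from 0 (shut) to 1 (fully open); "translation": the shift along the tool's x, y, z in mm, a list of three; "rot": the turn, a rotation vector about the tool's x, y, z in degrees, a list of three. In form: {"jaw": [jaw, ...], "translation": [[dx, dy, dz], ...], "rot": [[rx, ry, rz], ...]}. A call has 1 to 20 rows; each row is the pose to reach, as a shift and turn from the pose commanded when the call began, along the tool's axes at that moment; what a row does not reach only later rows make up. A row lasts 1/10 s, in which the tool goes at most 50 mm and 8.59 degrees, less where a joint would pass 70% of its speed; a pose out of reach is approached as far as the arm can. A call with a gripper value outside its range is refused whole. The fingers move at their own pace and stop on an object; the grip force is fixed at half the most. Time passes only in rows, so rows that repeat a pose let the fingers close. It gives the time, the measured TCP pose, the force and the opening at its end, in the units of the state.
- get_obs(): the state, without advancing time (a new reading comes with each control period).
- cams.camera(name): name is "scene" or "top" or "wrist"; returns the picture (420x560x3 uint8, red, green, blue); there is no depth.
- cams.camera_params(name): a dict with "fx", "fy", "cx", "cy" (pixels), "R" (3x3) and "t" (3): a world point X has camera coordinates R X + t. Camera axes: x right, y down, z forward; pixel columns grow to the right and rows downward; lengths in m; the calibration is good to about 2 mm. A picture is of the moment at which its call begins: read the wrist's pose just before it. camera_params takes no time and is no camera call; for the wrist camera it gives the pose at the moment of the call.
- r.sign_off(): hands the job in, once; it reports no verdict.
The state is a dict: "t": time; "qpos": joint angles; "joint_vel": joint speeds; "joint_efforts": joint torques, N m; "tcp_pos": TCP position; "tool_rot": TCP orientation; "wrist_force": force on the tool from outside, world axes, zero at the start; "wrist_torque": the same for the moment, N m; "width": finger opening in m.
Only numpy, scipy, OpenCV 4.12 (cv2) and the standard library are available. Lean on these libraries where they do the work, as an engineer would, in place of code of your own. Each camera call takes 0.05 s, during which the arm holds its last target. There are 200 camera calls.

## Working session

There is one attempt and no reset: what is moved stays moved. The work goes in short steps, Python scripts to look and compute and a shell command to move; the robot and the scene stay as the last step left them, time stands still between calls to the robot, and variables do not carry over. Pictures are saved under pics/ and viewed, about 8 in all and at most 12, crops included, and the job is handed in when it is done.

```bash
mkdir -p pics
python3 - <<'E'
from rig import get_obs,cams,r
import cv2
o=get_obs();print(o['t'],o['tcp_pos'],o['tool_rot'],o['wrist_force'],o['width'])
for n in ['top','scene']:
    cv2.imwrite(f'pics/{n}0.png',cams.camera(n)[:,:,::-1]);p=cams.camera_params(n);print(n,p)
E
```

```text
0.0 [0.11641231 0.511659   0.21726172] [ 1.11672389e-01  9.93744869e-01 -6.09028247e-04 -2.05616010e-04] [-0.38740994  0.1206308   0.17923756] 0.087919983167385
top {'fx': 545.4580031859107, 'fy': 545.4580031859107, 'cx': 280.7204537027701, 'cy': 211.44052516783339, 'R': array([[-5.64956293e-04, -9.99990343e-01, -4.35818725e-03],
       [-9.75941160e-01,  1.50158933e-03, -2.18028890e-01],
       [ 2.18033329e-01,  4.13015753e-03, -9.75932584e-01]]), 't': array([1.21184200e-03, 5.07488918e-01, 1.33862417e+00])}
scene {'fx': 484.1227348778783, 'fy': 484.1227348778783, 'cx': 285.56427972614597, 'cy': 211.4810741277047, 'R': array([[ 0.61449288,  0.78879108, -0.01439217],
       [ 0.63296928, -0.50382773, -0.58779887],
       [-0.47090168,  0.35208843, -0.80887907]]), 't': array([-0.29723516, -0.26074612,  1.54650811])}
```

View pics/top0.png

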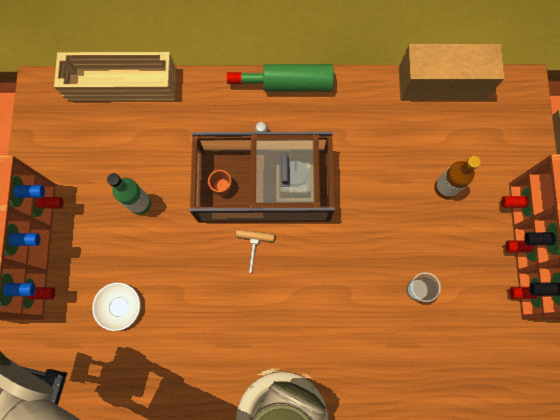

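View pics/scene0.png

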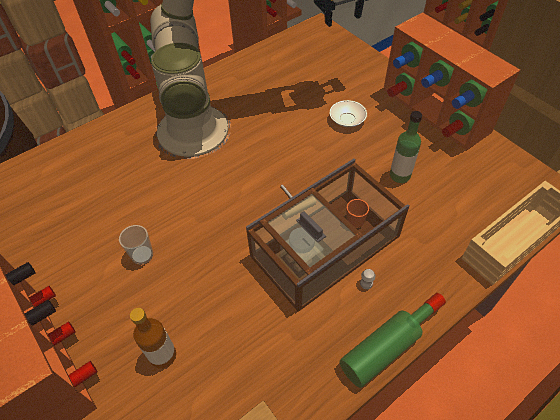

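The case lies almost along world y: cover over the right half at about (285,172), dark handle at (285,169), pot at (220,181). I'll enlarge the case in the top view to get exact corners.

```bash
cat > h.py <<'E'
import numpy as np,cv2
from rig import get_obs,cams
def ray(p,uv,z):
    d=p['R'].T@np.array([(uv[0]-p['cx'])/p['fx'],(uv[1]-p['cy'])/p['fy'],1]);c=-p['R'].T@p['t']
    return c+d*(z-c[2])/d[2]
def px(p,X):
    q=p['R']@np.array(X)+p['t'];return np.array([p['fx']*q[0]/q[2]+p['cx'],p['fy']*q[1]/q[2]+p['cy']])
E
python3 - <<'E'
import cv2
im=cv2.imread('pics/top0.png')[120:230,180:345]
cv2.imwrite('pics/topc.png',cv2.resize(im,None,fx=4.8,fy=4.8,interpolation=cv2.INTER_CUBIC))
E
```

```text
(no output)
```

View pics/topc.png

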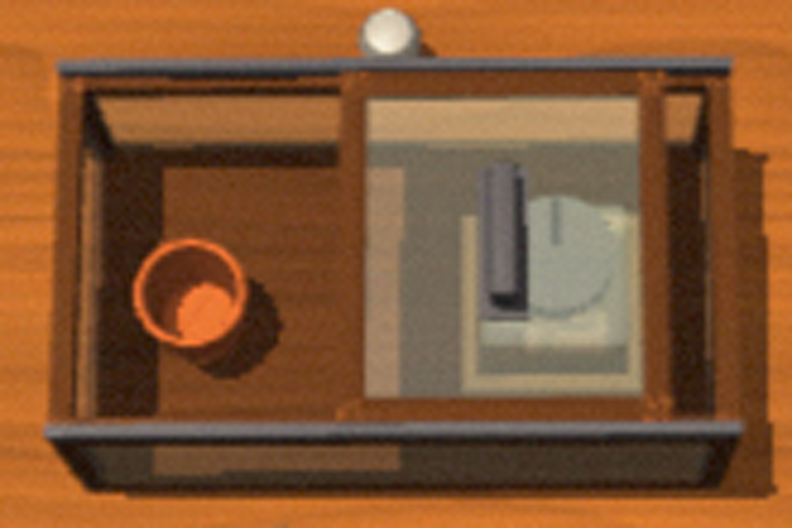

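Run:
```python
from h import *
p=cams.camera_params('top')
f=lambda x,y,z:np.round(ray(p,(x/4.8+180-.4,y/4.8+120-.4),z)*1000,1)
for z in(.128,.14):
  for c in[(45,427),(742,427),(58,66),(732,63)]:print(z,c,f(*c,z))
print('frame',[f(*c,.136) for c in[(341,75),(668,75),(335,415),(672,415)]])
print('handle',[f(*c,.166) for c in[(487,165),(516,163),(489,302),(517,302)]])
print('lid',f(569,256,.122),'rib',f(557,198,.122),f(557,245,.122))
```

```text
0.128 (45, 427) [498.9 223.  128. ]
0.128 (742, 427) [ 498.4 -129.2  128. ]
0.128 (58, 66) [692.1 223.2 128. ]
0.128 (732, 63) [ 692.9 -128.2  128. ]
0.14 (45, 427) [496.2 220.8 140. ]
0.14 (742, 427) [ 495.6 -128.   140. ]
0.14 (58, 66) [687.5 221.  140. ]
0.14 (732, 63) [ 688.4 -127.1  140. ]
frame [array([683.8,  75. , 136. ]), array([683.4, -94.2, 136. ]), array([503. ,  75.9, 136. ]), array([502.8, -93.4, 136. ])]
handle [array([624.6,  -0.7, 166. ]), array([625.7, -15.2, 166. ]), array([553.4,  -1.6, 166. ]), array([553.4, -15.5, 166. ])]
lid [590.2 -42.7 122. ] rib [621.5 -36.7 122. ] [596.1 -36.6 122. ]
```

The case's yaw is about 0 and its centre is (0.593, 0.047). The handle is at (0.590, -0.008), so q is about 28 mm, and the lid is near (0.592, -0.037) with its rib along +x. Next I'll move above the handle, around bottle_a.

```bash
python3 -m crank '{"jaw":[1,1,1,1,1,1,1,1,1,1,1,1,1,1,1,1,1],"translation":[[-308,-301,-23],[-308,-301,-23],[-308,-301,-23],[-308,-301,-23],[-308,-301,-23],[-308,-301,-23],[-308,-301,-23],[-308,-301,-23],[-308,-301,-23],[-577,-402,-23],[-577,-402,-23],[-577,-402,-23],[-577,-402,-23],[-577,-402,-23],[-577,-402,-23],[-577,-402,-23],[-577,-402,-23]],"rot":[[0,0,-12.8],[0,0,-12.8],[0,0,-12.8],[0,0,-12.8],[0,0,-12.8],[0,0,-12.8],[0,0,-12.8],[0,0,-12.8],[0,0,-12.8],[0,0,-12.8],[0,0,-12.8],[0,0,-12.8],[0,0,-12.8],[0,0,-12.8],[0,0,-12.8],[0,0,-12.8],[0,0,-12.8]]}'
python3 - <<'E'
from h import *
p=cams.camera_params('wrist');im=cams.camera('wrist');cv2.imwrite('pics/w1.png',im[:,:,::-1])
print(p,get_obs()['tcp_pos'],get_obs()['tool_rot'])
print('handle pred',px(p,(.5895,-.008,.166)),'lid pred',px(p,(.592,-.0365,.122)))
E
```

```text
t: 1.8
tcp_pos: [0.5898, -0.0083, 0.2399]
tool_rot: [0.0, 1.0, 0.0, -0.001]
wrist_force: [0.1, -0.0, -0.2]
width: 0.0882
{'fx': 343.5890626702714, 'fy': 343.5890626702714, 'cx': 282.4936352053396, 'cy': 204.12277059465785, 'R': array([[ 7.05116544e-04,  9.99999442e-01,  7.86186968e-04],
       [ 9.57354112e-01, -9.02188496e-04,  2.88915716e-01],
       [ 2.88916264e-01,  5.48940075e-04, -9.57354214e-01]]), 't': array([ 0.00811989, -0.61030847,  0.2414806 ])} [ 0.58939338 -0.00772453  0.24050361] [ 1.00807216e-04  9.99999860e-01  1.62622097e-04 -4.94138550e-04]
handle pred [283.39865569 206.86608593] lid pred [250.1140237  194.50861664]
```

View pics/w1.png

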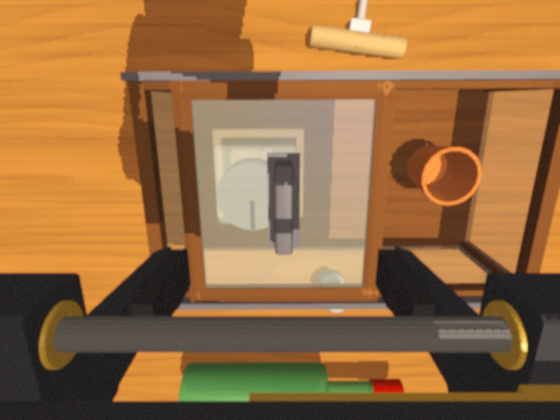

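The handle shows at (284,207) and the lid at (251,194), within a pixel or two of prediction. I'll descend and pinch the handle.

```bash
python3 -m crank '{"jaw":[1,1,1,0,0,0,0,0,0,0],"translation":[[0,0,50],[0,0,97],[0,0,97],[0,0,97],[0,0,97],[0,0,97],[0,0,97],[0,0,97],[0,0,97],[0,0,97]],"rot":[[0,0,0],[0,0,0],[0,0,0],[0,0,0],[0,0,0],[0,0,0],[0,0,0],[0,0,0],[0,0,0],[0,0,0]]}'
```

```text
t: 2.85
tcp_pos: [0.5899, -0.0081, 0.1439]
tool_rot: [0.0, 1.0, 0.0, 0.0]
wrist_force: [-0.9, 0.1, -0.6]
width: 0.0343
```

```bash
python3 -m crank '{"jaw":[0,0,0,0,0,0,0,0,0,0,0,0,0,0,0,0],"translation":[[0,0,0],[0,0,0],[0,0,0],[0,0,0],[0,10,0],[0,25,0],[0,40,0],[0,55,0],[0,70,0],[0,85,0],[0,100,0],[0,110,0],[0,118,0],[0,124,0],[0,128,0],[0,128,0]],"rot":[[0,0,0],[0,0,0],[0,0,0],[0,0,0],[0,0,0],[0,0,0],[0,0,0],[0,0,0],[0,0,0],[0,0,0],[0,0,0],[0,0,0],[0,0,0],[0,0,0],[0,0,0],[0,0,0]]}'
```

```text
t: 4.45
tcp_pos: [0.5897, 0.1207, 0.1437]
tool_rot: [0.0, 1.0, 0.001, -0.0]
wrist_force: [-4.0, 2.9, 1.0]
width: 0.0122
```

```bash
python3 -m crank '{"jaw":[0,0,0,0,0],"translation":[[0,1,0],[0,2,0],[0,3,0],[0,4,0],[0,4,0]],"rot":[[0,0,0],[0,0,0],[0,0,0],[0,0,0],[0,0,0]]}'
python3 -m crank '{"jaw":[0,0,0,0,0],"translation":[[0,1,0],[0,2,0],[0,3,0],[0,4,0],[0,4,0]],"rot":[[0,0,0],[0,0,0],[0,0,0],[0,0,0],[0,0,0]]}'
```

```text
t: 4.95
tcp_pos: [0.5897, 0.1236, 0.1438]
tool_rot: [0.0, 1.0, -0.0, -0.0]
wrist_force: [-4.6, -2.1, 2.9]
width: 0.0123
t: 5.45
tcp_pos: [0.5897, 0.1254, 0.1437]
tool_rot: [0.001, 1.0, -0.002, -0.001]
wrist_force: [-6.9, -12.3, 2.5]
width: 0.012
```

The cover is against its stop: -12 N reaction with the handle at y about 0.125, against 0.1235 expected. Now I'll release, lift, and look at the lid.

```bash
python3 -m crank '{"jaw":[0.4,0.4,0.4,0.4,0.4,0.6,0.8,1,1,1,1,1],"translation":[[0,0,0],[0,0,0],[0,0,0],[0,0,-50],[0,0,-95],[0,-50,-95],[0,-100,-95],[0,-150,-95],[-2,-164,-95],[-2,-164,-95],[-2,-164,-95],[-2,-164,-95]],"rot":[[0,0,0],[0,0,0],[0,0,0],[0,0,0],[0,0,0],[0,0,0],[0,0,0],[0,0,0],[0,0,0],[0,0,0],[0,0,0],[0,0,0]]}'
python3 - <<'E'
from h import *
p=cams.camera_params('wrist');im=cams.camera('wrist');cv2.imwrite('pics/w2.png',cv2.resize(im[60:300,80:400,::-1],None,fx=2.4,fy=2.4,interpolation=cv2.INTER_CUBIC))
np.save('w2.npy',p,allow_pickle=True)
print(get_obs()['tcp_pos'],get_obs()['tool_rot'],get_obs()['qpos'])
c=px(p,(.592,-.0365,.122));print('lid pred',c,(c-[80,60])*2.4)
t=cams.camera_params('top');cv2.imwrite('pics/t2.png',cams.camera('top')[:,:,::-1])
E
```

```text
t: 6.65
tcp_pos: [0.592, -0.0344, 0.2389]
tool_rot: [-0.001, 1.0, 0.0, 0.0]
wrist_force: [0.8, 0.5, -0.3]
width: 0.0876
[ 0.59199997 -0.03442007  0.23889737] [-8.75717955e-04  9.99999604e-01  1.17317144e-04  1.09085737e-04] [-2.55608144e-01  4.52547308e-01  1.24348874e+00  2.84538842e-04
  1.44540510e+00 -1.82819147e+00]
lid pred [280.4476364  191.96842916] [481.07432735 316.72422998]
```

View pics/w2.png

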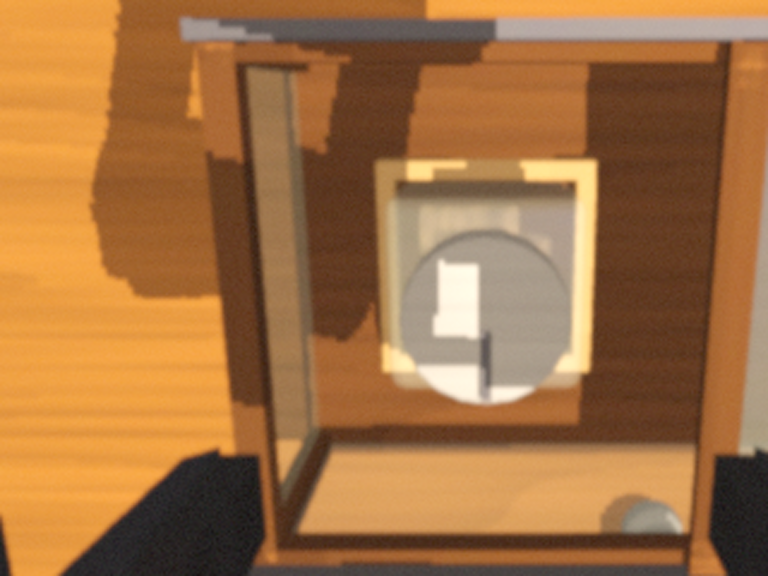

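The lid's top is a clear circle, crop x 400–572 and y 231–404, centred at (486,317). The rib runs from (485,332) to (486,400), so it points along +x.

Run:
```python
from h import *
p=np.load('w2.npy',allow_pickle=True).item()
f=lambda x,y,z:ray(p,(x/2.4+80-.3,y/2.4+60-.3),z)*1000
print('lid',[f(*c,.122).round(1) for c in[(486,317),(400,317),(572,317),(486,231),(486,404),(485,332),(486,400)]])
print('nest',[f(*c,.028).round(1) for c in[(376,158),(598,158),(383,374),(591,374)]])
print('rails',[f(*c,.136).round(1) for c in[(183,18),(768,18)]])
t=cams.camera_params('top');im=cv2.imread('pics/t2.png')
cv2.imwrite('pics/t2c.png',cv2.resize(im[110:240,170:350],None,fx=4,fy=4,interpolation=cv2.INTER_CUBIC))
```

```text
lid [array([591.8, -35. , 122. ]), array([591.9, -65.7, 122. ]), array([591.8,  -4.3, 122. ]), array([561.1, -35.1, 122. ]), array([624.9, -34.9, 122. ]), array([597.4, -35.3, 122. ]), array([623.4, -34.9, 122. ])]
nest [array([543.1, -84.4,  28. ]), array([543. ,  15.1,  28. ]), array([645.4, -84.8,  28. ]), array([645.2,  15.9,  28. ])]
rails [array([ 493.8, -127.7,  136. ]), array([493.5,  51. , 136. ])]
```

View pics/t2c.png

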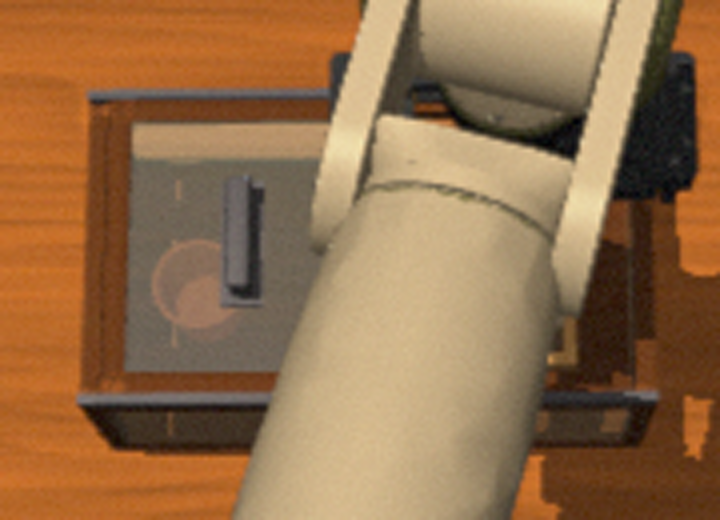

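The cover is open, with the handle now at y about 0.124. The lid centre is (0.5925, -0.035). I'll rotate the jaws 45° for joint range, descend and grip.

```bash
python3 -m crank '{"jaw":[1,1,1,1,1,1,1,1,1,1,1],"translation":[[0,0,0],[0,-1,0],[0,-1,0],[0,-1,0],[0,-1,0],[0,-1,0],[0,-1,50],[0,-1,90],[0,-1,125],[0,-1,145],[0,-1,145]],"rot":[[0,0,8],[0,0,16],[0,0,24],[0,0,32],[0,0,40],[0,0,45],[0,0,45],[0,0,45],[0,0,45],[0,0,45],[0,0,45]]}'
python3 -m crank '{"jaw":[0,0,0,0,0,0,0,0],"translation":[[0,0,0],[0,0,0],[0,0,0],[0,0,0],[0,0,0],[0,0,0],[0,0,0],[0,0,0]],"rot":[[0,0,0],[0,0,0],[0,0,0],[0,0,0],[0,0,0],[0,0,0],[0,0,0],[0,0,0]]}'
python3 -c "
from rig import *;o=get_obs();print(o['qpos'],o['wrist_torque'],o['tcp_pos'])"
```

```text
t: 7.85
tcp_pos: [0.5905, -0.0359, 0.0912]
tool_rot: [0.382, 0.924, -0.0, -0.003]
wrist_force: [-0.1, -0.5, 0.5]
width: 0.0885
t: 8.65
tcp_pos: [0.5932, -0.0368, 0.0954]
tool_rot: [0.383, 0.924, 0.001, 0.002]
wrist_force: [4.3, 3.4, 5.9]
width: 0.0607
[-2.59376017e-01  5.75992380e-01  1.43656000e+00  1.24938623e-03
  1.12497717e+00 -1.04497919e+00] [ 0.62764371 -0.64841768 -0.00165119] [ 0.59322499 -0.03677603  0.09541453]
```

Gripped at width 60.7 mm. I'll turn anticlockwise (negative about tool z) in stages, watching the torque.

```bash
python3 -m crank '{"jaw":[0,0,0,0,0,0],"translation":[[0,0,0],[0,0,0],[0,0,0],[0,0,0],[0,0,0],[0,0,0]],"rot":[[0,0,-3],[0,0,-7],[0,0,-11],[0,0,-15],[0,0,-20],[0,0,-20]]}'
python3 -c "
from h import *;o=get_obs();print(o['qpos'][5],o['wrist_torque'],o['width']);cv2.imwrite('pics/w3.png',cams.camera('wrist')[:,:,::-1])"
python3 -m crank '{"jaw":[0,0,0,0,0,0],"translation":[[0,0,0],[0,0,0],[0,0,0],[0,0,0],[0,0,0],[0,0,0]],"rot":[[0,0,-5],[0,0,-10],[0,0,-15],[0,0,-20],[0,0,-25],[0,0,-25]]}'
python3 -c "
from h import *;o=get_obs();print(o['qpos'][5],o['wrist_torque'],o['width']);cv2.imwrite('pics/w4.png',cams.camera('wrist')[:,:,::-1])"
```

```text
t: 9.25
tcp_pos: [0.5928, -0.0372, 0.0951]
tool_rot: [0.216, 0.976, 0.0, 0.002]
wrist_force: [3.5, 1.9, 4.9]
width: 0.0609
-1.3949234272973021 [ 0.12792073 -0.42808722  0.04852958] 0.06089508122797996
t: 9.9
tcp_pos: [0.5929, -0.0371, 0.0952]
tool_rot: [0.0, 1.0, -0.0, 0.002]
wrist_force: [3.0, 2.7, 5.7]
width: 0.0608
-1.83057840640262 [ 0.23442441 -0.53022784  0.13340016] 0.060788635380663425
```

View pics/w4.png

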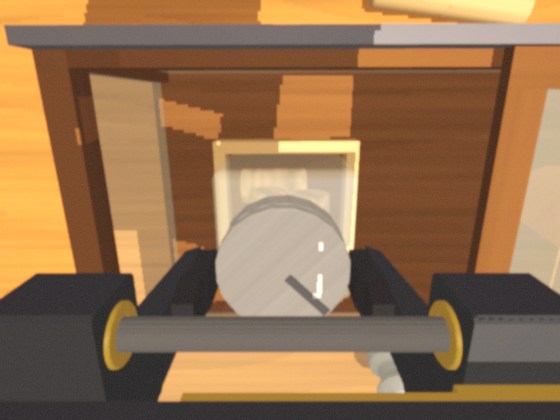

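The rib runs from (290,278) to (325,312), about 45°, so the lid has followed the jaws without slipping. It needs 15° more.

```bash
python3 -m crank '{"jaw":[0,0,0,0,0],"translation":[[0,0,0],[0,0,0],[0,0,0],[0,0,0],[0,0,0]],"rot":[[0,0,-4],[0,0,-8],[0,0,-12],[0,0,-15],[0,0,-15]]}'
python3 - <<'E'
from h import *
o=get_obs();p=cams.camera_params('wrist');im=cams.camera('wrist');cv2.imwrite('pics/w5.png',im[:,:,::-1])
print(o['tcp_pos'],o['tool_rot'],o['wrist_torque']);np.save('w5.npy',p,allow_pickle=True)
p4=np.array(ray(p,(280,280),.122));print(p4)
E
```

```text
t: 10.45
tcp_pos: [0.5932, -0.037, 0.0957]
tool_rot: [-0.13, 0.992, -0.0, 0.002]
wrist_force: [1.8, 2.5, 9.3]
width: 0.061
[ 0.59317111 -0.03701655  0.09572297] [-1.30002567e-01  9.91511451e-01 -4.94942530e-04  2.03242009e-03] [ 0.49233252 -0.3922924   0.08238242]
[ 0.59706197 -0.03743256  0.122     ]
```

View pics/w5.png

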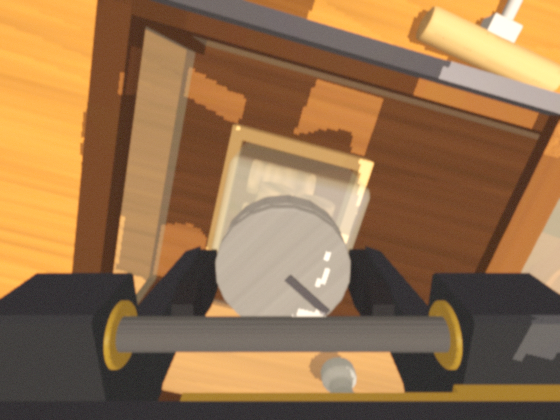

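Run:
```python
from h import *
p=np.load('w5.npy',allow_pickle=True).item()
a,b=ray(p,(289,278),.122),ray(p,(326,311),.122);d=b-a;print('rib',np.arctan2(d[1],d[0]))
im=cv2.imread('pics/w5.png');g=im[270:316,280:335].min(2);m=(g<90).astype(np.uint8)
n,l,s,c=cv2.connectedComponentsWithStats(m);print(s)
k=1+np.argmax(s[1:,4]);y,x=np.where(l==k);q=cv2.fitLine(np.c_[x,y].astype(np.float32),2,0,.01,.01).ravel();print(q)
u=q[2:]+[280,270];A=ray(p,u-15*q[:2],.122);B=ray(p,u+15*q[:2],.122);d=B-A;print(np.arctan2(d[1],d[0]))
# jar/nest axis: nest rib far edge (inner-case) endpoints
a,b=ray(p,(237,126),.028),ray(p,(372,161),.028);d=b-a;print('nest y axis ang-90',np.arctan2(d[1],d[0])-np.pi/2)
```

```text
rib 1.0499041993463805
[[   0    0   55   46 2502]
 [  48   39    7    7   28]]
[ 0.70710677 -0.70710677 52.         43.        ]
2.716333552890907
nest y axis ang-90 0.010523449108461813
```

The rib is at 1.05 rad and the nest at about 0.01, right at the best release angle. I'll stop turning and lift gently, checking the force.

```bash
python3 -m crank '{"jaw":[0,0,0,0,0],"translation":[[0,0,-1],[0,0,-3],[0,0,-5],[0,0,-7],[0,0,-7]],"rot":[[0,0,0],[0,0,0],[0,0,0],[0,0,0],[0,0,0]]}'
```

```text
t: 11.0
tcp_pos: [0.5918, -0.0371, 0.1007]
tool_rot: [-0.13, 0.992, 0.0, -0.0]
wrist_force: [1.5, 1.8, -2.4]
width: 0.0606
```

Only -2.4 N of load, where lifting the jar would add 5–8 N, so the lid is free. I'll lift the rest of the way.

```bash
python3 -m crank '{"jaw":[0,0,0,0,0,0,0,0,0,0],"translation":[[0,0,-4],[0,0,-9],[0,0,-14],[0,0,-19],[0,0,-24],[0,0,-27],[0,0,-27],[0,0,-27],[0,0,-27],[0,0,-27]],"rot":[[0,0,0],[0,0,0],[0,0,0],[0,0,0],[0,0,0],[0,0,0],[0,0,0],[0,0,0],[0,0,0],[0,0,0]]}'
python3 - <<'E'
from h import *
o=get_obs();print(o['tcp_pos'],o['tool_rot'],o['wrist_force'],abs(o['joint_vel']).max())
s=cams.camera('scene')[130:330,210:430,::-1];w=cams.camera('wrist')[:,:,::-1]
s=cv2.resize(s,None,fx=2.1,fy=2.1,interpolation=cv2.INTER_CUBIC);w=cv2.resize(w,(336,252))
c=np.zeros((420,798,3),np.uint8);c[:,:462]=s[:420];c[:252,462:]=w;cv2.imwrite('pics/f.png',c)
p=cams.camera_params('scene')
for z in(.112,.084,.128):print(z,(px(p,(.5925,-.0355,z))-[210,130])*2.1)
E
```

```text
t: 12.0
tcp_pos: [0.5918, -0.0371, 0.1276]
tool_rot: [-0.13, 0.991, 0.0, -0.0]
wrist_force: [-0.2, -0.2, -1.1]
width: 0.0611
[ 0.59182748 -0.03708509  0.12761184] [-1.30339393e-01  9.91469417e-01  6.96993295e-05 -1.79624168e-04] [-0.23685207 -0.16210453 -1.09248752] 0.0020594547891475195
0.112 [191.19786057 229.03310259]
0.084 [190.92265983 242.02379809]
0.128 [191.35997883 221.38040198]
```

View pics/f.png

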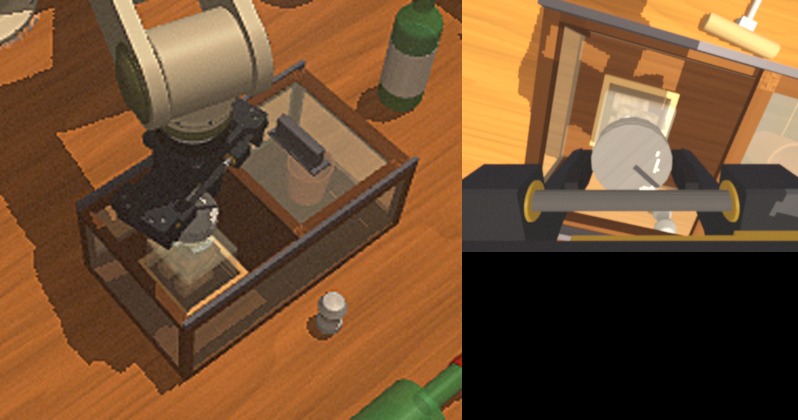

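The left panel shows the jar seated in its nest at about (195,270), with the lid held clear above it at (197,220). The cover is fully open, with its handle at (300,145). The load is 1.1 N, which fits the lid alone.

```bash
python3 -c "
from rig import *
print(r.sign_off());print(get_obs()['t'])"
```

```text
the job is handed in; nothing more can be done
None
the job is handed in; nothing more can be done
```

The cover is slid fully open and the lid is unscrewed. I handed the job in at about 12 s with the lid still gripped above the jar's mouth.

- **Cover:** I pinched the handle and slid it about 132 mm. It met its stop with a 12 N reaction, and the top camera put the handle at y ≈ 0.124 m, against 0.1235 m expected when fully open.
- **Lid turn:** I turned it 60° anticlockwise and stopped. The rib then read 1.05 rad in the world frame. A case edge read 0.01 rad, so the lid was about 1.04 rad from the jar's axis, near the best release angle.
- **Lift:** The lid went straight up about 32 mm, leaving it roughly 21 mm clear of the mouth. It is level and still.
- **Jar and other things:** The load was 1.1 N, which fits the lid alone, and the last picture showed the jar seated in its nest. I touched nothing else. The pot, stopper, corkscrew and green bottle looked in place in that picture; I did not check the others again.

Checks that failed or disagreed:
- The automatic line fit of the rib failed because its mask covered the whole patch. I used rib end points picked by eye, which matched the commanded turn.
- The gripper width reads 1 to 2 mm under the true size.
- I saw no clear rise in turning torque, so the free threads were judged by the angle and the light lifting load.

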